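# Press home the cocked lid of a polish tin and box the tin

## Task

In the catch tray of the bench tin filler stands a polish tin whose press-on lid sits proud and crooked. While it stands in the tray, press the lid down until it is fully home all round, finishing with a firm push held on it for half a second, firm as a thumb (10 to 20 N) but not so hard as to dent it. Then lift the tin over to the wooden tote, set it down gently and upright in the empty bay, lid still home, let go, and leave everything else where it is.

Things in the scene. Friction and masses are not known exactly. Their poses are not given: they have to be found in the camera images.
- tin: the tin to close: loose bare metal can, diameter 60 mm, straight wall to a shoulder 70 mm above its base, about 0.3 kg; origin at the centre of its underside, z up. On it sits a flat-topped lid, diameter 54 mm, 12 mm thick; fully home its top is level and 85 mm above the tin's base, 3 mm of gap left over the shoulder. The lid stays where it is left, so it travels with the tin
- lid_mid (a point): centre of the lid's flat top; moves with the lid; its z axis is square to the lid's top
- lid_edge_a (a point): point on the rim of the lid's top, 27 mm from its centre, at the side that is higher when the lid is crooked (towards the tin's own +x)
- lid_edge_b (a point): point on the rim of the lid's top across from edge_a, at the low side (towards the tin's own -x)
- tray_mid (a point): centre of the catch tray's inner floor, 5 mm above the bench. Fixed open steel tray 210 mm (its x) by 160 mm (its y), walls 5 mm thick, 28 mm high. On its -y side the grey filler, 300 mm tall (hopper on top to 420 mm), face 150 mm from this point, with a short chute ending 90 mm from this point at 65 mm height. A spare lid lies loose in the tray's +x part
- tote_in (a point): centre of the inner floor of the plywood tote, 5 mm above the bench; x and y along the tote's. Fixed, 110 mm (x) by 290 mm (y), 35 mm high, walls 5 mm, two dividers making three bays in a row along y, about 95 mm apart, each 90 mm wide; two hold sealed tins, one is empty
- bay_disc: thin cork disc, diameter 72 mm, 3 mm thick, fixed on the floor of the tote's empty bay, at its middle: where the tin goes; origin at the centre of its underside, 5 mm above the bench
- sealed_1: a finished tin already in a bay of the tote: same size as the tin, lid home, overall 85 mm high; origin at the centre of its underside
- sealed_2: a second finished tin in another bay; the same
- spare_lid: bystander: a loose spare lid, diameter 54 mm, 10 mm thick, lying in the catch tray; origin at the centre of its underside
- cream_jar: bystander: jar, diameter 70 mm, 75 mm high; origin at the centre of its underside
- wax_block: bystander: dark block 50 x 90 x 30 mm; origin at the centre of its underside
- lid: the tin's lid (see tin). At the start 3 to 6 mm too high and also tilted 6 to 9 degrees. It slides down stiffly (about 8 N anywhere), but is levelled only by pressing near its high edge (10 to 15 N there); a push at the middle or low side leaves it crooked. Origin at the lid's underside, 12 mm from its axis towards the low side
Mind the look-alikes: they are no part of the job. Leave any green or red look-alike of the tin alone.

How it is judged:
By the outcome, as a careful person would: the job done as asked, in the order asked, and still so for the second after the job is handed in, with the robot touching nothing.
It also fails if it takes over 45 s, if anything falls off the work surface, if the arm or the gripper's body presses on something with over 40 N, if the wrist force passes 120 N, or if a joint passes its speed limit or range.

## Robot

A 6-joint arm with a two-finger parallel gripper is mounted at the origin on the work surface. World frame = base frame: x ahead of the robot, y to its left, z up, the work surface at z = 0. Lengths are in m, angles in rad, forces in N, time in s.
With the tool pointing down it reaches from about 0.3 to 0.875 m from the base axis. Payload 6.4 kg.
Tool frame: the origin (TCP) lies midway between the tips of the shut fingers; the grasp point (between the pads) lies 19 mm behind it (ctrl.tcp_to_grasp is the distance from the TCP to the grasp point, in m); z points along the fingers, y is the direction in which the jaws open and shut (so a half turn about z gives the same grasp; the last joint's range is limited). The gripper opens to 85 mm and grips with 20 to 120 N. Pads are 22 mm wide; open, the fingers measure 114 mm over their backs; the gripper's body (76 mm by 85 mm) begins 54 mm behind the grasp point. The pads swing forward as they close: fully open they stand 13 mm farther back than shut.
Start: joints at [0.974, 0.181, 1.607, -0, 1.354, -0.206], TCP at [0.219, 0.532, 0.231] pointing down, gripper open.
Joint ranges: [-2.99, 2.99], [-0.89, 2.07], [0.3, 2.58], [-1.14, 4.28], [0, 2.63], [-3.12, 3.12]. Speed limits (rad/s): [2.57, 2.57, 3.01, 3.14, 3.14, 3.14].

## Interface

Orientations are given as a unit quaternion [w, x, y, z].
In Python, from bench import monitor, imaging, order, spotter, ctrl gives the robot as it stands.
- The arm moves only by the shell command python3 -m pendant 'ROWS'. ROWS is JSON, a list that holds one entry, the list of rows, each a list of 5 numbers: the shift along the world's x, y, z in mm, then the turn about the world's z in degrees, then the finger opening in mm, from 0 to 85.4. A call has 1 to 8 rows; each row shifts and turns the commanded pose from where the row before left it; what a row does not reach is not made up. A row lasts 1/8 s, in which the tool goes at most 62.5 mm and 10.7 degrees, less where a joint would pass 70% of its speed; a pose out of reach is approached as far as the arm can. A call with a gripper value outside its range is refused whole. The fingers move at their own pace and stop on an object; the grip force is fixed at half the most. Time passes only in rows, so rows that do not move let the fingers close. It gives the time, the measured TCP pose, the force and the opening at its end, in the units of the state.
- monitor.get_obs(): the state, without advancing time (a new reading comes with each control period).
- imaging.camera(name): name is "scene" or "side" or "wrist"; returns a dict with "img" (400x640x3 uint8, red, green, blue), "vfov" (degrees; the focal length in pixels is half the picture's height over the tangent of half this angle, whatever the lens; pixels are square), "cx", "cy" (the principal point, pixels), "distortion" ([k1, k2, p1, p2, k3] as OpenCV has them; the pictures are not rectified), "origin" and "orientation" of the camera in the world. Camera axes: x right, y down, z forward; pixel columns grow to the right and rows downward; lengths in m; the calibration is good to about 2 mm. A picture is of the moment at which its call begins. There is no depth.
- order.hand_in(): hands the job in, once; it reports no verdict.
Trained networks look in the newest picture that a camera, given by its name, has taken for a name from the list of things; names that differ only in an ending like _2 or _b are one class to them, and where a whole thing is asked for, a point or a joint stands for the part that bears it (a point fixed in the world has none). Each returns a list of dicts, best first, with "confidence" (0 to 1); they miss things now and then, are a little off and sometimes report something else, mostly with a low value. They report only what shows in the picture. A call takes as long as a camera call. They do not tell look-alikes from the thing itself.
- spotter.recognise(camera, thing): "at" ([x, y, z] in m, in the coordinates of the camera as it stood for that picture, good to about 4 mm: the middle of the surface that is visible of it).
- spotter.tip_of(camera, thing): "at" ([x, y, z] in m, in the coordinates of the camera as it stood for that picture, good to about 4 mm: a listed point, or the origin of a listed thing).
The state is a dict: "time_s": time; "q": joint angles; "dq": joint speeds; "joint_efforts": joint torques, N m; "eef_pos": TCP position; "eef_rot": TCP orientation; "wrist_force": force on the tool from outside, world axes, zero at the start; "torque": the same for the moment, N m; "opening": opening from 0.0 (shut) to 1.0 (fully open).
Only numpy, scipy, OpenCV 4.12 (cv2) and the standard library are available. Lean on these libraries where they do the work, as an engineer would, in place of code of your own. Each camera call takes 0.05 s, during which the arm holds its last target. There are 200 camera calls.

## Working session

There is one attempt and no reset: what is moved stays moved. The work goes in short steps, Python scripts to look and compute and a shell command to move; the robot and the scene stay as the last step left them, time stands still between calls to the robot, and variables do not carry over. Pictures are saved under pics/ and viewed, about 8 in all and at most 12, crops included, and the job is handed in when it is done.

```bash
mkdir -p pics; ls; cat > h.py <<'E'
import numpy as np, cv2
from scipy.spatial.transform import Rotation as R
from bench import monitor, imaging, order, spotter, ctrl
def Rm(q): return R.from_quat([q[1],q[2],q[3],q[0]]).as_matrix()
def K(c):
    f=200/np.tan(np.radians(c["vfov"])/2); return np.array([[f,0,c["cx"]],[0,f,c["cy"]],[0,0,1]])
def w(c,p): return np.array(c["origin"])+Rm(c["orientation"])@np.array(p)
def proj(c,P):
    p=(np.atleast_2d(P)-np.array(c["origin"]))@Rm(c["orientation"])
    return cv2.projectPoints(p,np.zeros(3),np.zeros(3),K(c),np.array(c["distortion"]))[0][:,0]
def onplane(c,uv,z):
    u=cv2.undistortPoints(np.array(uv,float).reshape(-1,1,2),K(c),np.array(c["distortion"]))[:,0]
    d=np.c_[u,np.ones(len(u))]@Rm(c["orientation"]).T
    o=np.array(c["origin"]); return o+d*((z-o[2])/d[:,2])[:,None]
def save(n,img): cv2.imwrite("pics/"+n,img[:,:,::-1])
def spots(cam,c,names,fn=None):
    for n in names:
        for f in (fn or ["tip_of"]):
            for d in getattr(spotter,f)(cam,n)[:4]:
                P=w(c,d["at"]); print(cam,f[:4],n,P.round(3),proj(c,P)[0].round(),round(d["confidence"],2))
E
python3 - <<'E'
from h import *
o=monitor.get_obs();print({k:np.round(v,3) for k,v in o.items()},ctrl.tcp_to_grasp)
for cam in("scene","side"):
    c=imaging.camera(cam);save(cam+"0.png",c["img"]);print(c["origin"],c["vfov"])
    spots(cam,c,["tin","lid_mid","lid_edge_a","lid_edge_b","tray_mid","tote_in","bay_disc","sealed_1","spare_lid","cream_jar","wax_block"])
E
```

```text
pics
{'time_s': np.float64(0.0), 'q': array([ 0.974,  0.182,  1.608,  0.   ,  1.354, -0.206]), 'dq': array([ 0.   , -0.002, -0.001, -0.001,  0.001,  0.001]), 'joint_efforts': array([-0.0000e+00, -4.4487e+01, -3.5134e+01, -0.0000e+00,  9.0000e-03,
       -0.0000e+00]), 'eef_pos': array([0.219, 0.531, 0.23 ]), 'eef_rot': array([-0.   ,  0.194,  0.981, -0.001]), 'wrist_force': array([-0.032, -0.153, -0.143]), 'torque': array([0.004, 0.057, 0.003]), 'opening': np.float64(0.997)} 0.0187
[1.1345048  0.14837876 0.80218257] 50.26319272353474
scene tip_ tin [ 0.468 -0.229  0.007] [216. 183.] 0.85
scene tip_ tin [ 0.328 -0.217  0.002] [237. 147.] 0.85
scene tip_ tin [ 0.371 -0.042  0.001] [297. 166.] 0.85
scene tip_ lid_mid [ 0.336 -0.216  0.083] [232. 127.] 0.75
scene tip_ lid_mid [ 0.37  -0.037  0.09 ] [297. 141.] 0.67
scene tip_ lid_mid [ 0.467 -0.228  0.098] [209. 157.] 0.66
scene tip_ lid_edge_a [ 0.456 -0.252  0.099] [201. 152.] 0.82
scene tip_ lid_edge_a [ 0.483 -0.209  0.094] [215. 164.] 0.75
scene tip_ lid_edge_a [ 0.35  -0.199  0.087] [237. 129.] 0.68
scene tip_ lid_edge_a [ 0.357 -0
[... 2034 characters left out ...]
e tip_ lid_edge_b [ 0.309 -0.231  0.088] [428. 149.] 0.67
side tip_ tray_mid [ 0.516 -0.233  0.003] [343. 170.] 0.97
side tip_ tray_mid [0.567 0.327 0.006] [268. 353.] 0.71
side tip_ tray_mid [ 0.467 -0.226  0.098] [364. 142.] 0.67
side tip_ bay_disc [0.537 0.229 0.007] [300. 306.] 0.75
side tip_ bay_disc [ 0.466 -0.225  0.101] [364. 141.] 0.51
side tip_ sealed_1 [0.503 0.145 0.005] [326. 274.] 0.85
side tip_ sealed_1 [ 0.469 -0.228  0.005] [361. 173.] 0.64
side tip_ sealed_1 [ 0.773 -0.044 -0.002] [228. 204.] 0.25
side tip_ spare_lid [ 0.582 -0.229  0.006] [319. 169.] 0.47
side tip_ cream_jar [ 0.77  -0.043  0.001] [228. 204.] 0.71
side tip_ wax_block [ 0.753  0.133 -0.   ] [206. 256.] 0.69
```

View pics/scene0.png

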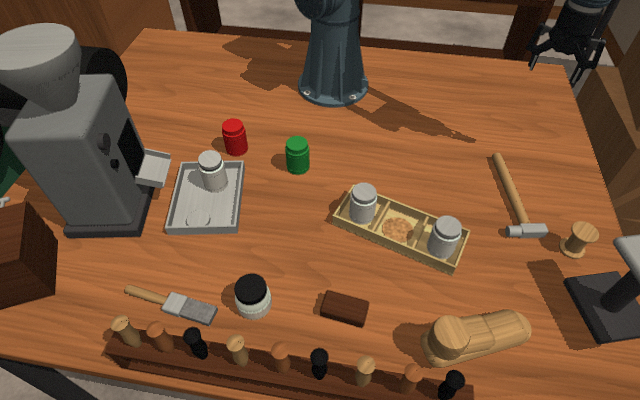

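View pics/side0.png

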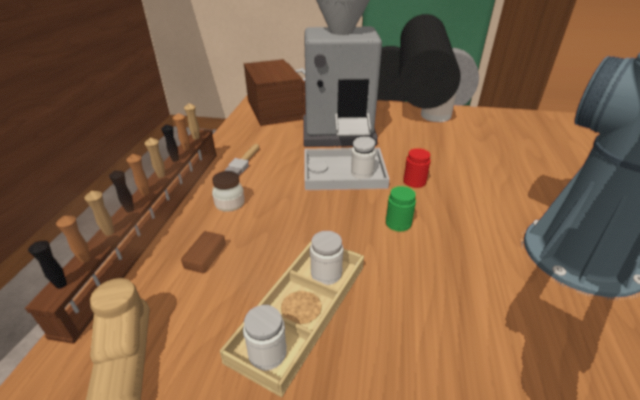

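The scene picture shows the tin at (212,170) in the tray, with the empty middle bay and its disc at (398,229). The side picture agrees: tin (363,158), disc (301,308). The lid's high side faces the filler. I'll turn the jaws along the tote's short axis and move over to the tin with the fingers shut.

```bash
python3 -m pendant '[[[20,-60,0,-10,0],[20,-60,0,-10,0],[20,-60,0,-10,0],[20,-60,0,-10,0],[20,-60,0,-10,0],[20,-60,0,-10,0],[20,-60,0,-10,0],[20,-60,0,-10,0]]]' && python3 -m pendant '[[[20,-60,0,-8,0],[20,-60,0,0,0],[20,-50,0,0,0],[20,-40,0,0,0],[0,0,0,0,0]]]'
cat > look.py <<'E'
from h import *
import sys
o=monitor.get_obs();print({k:np.round(o[k],3) for k in("time_s","q","eef_pos","eef_rot","wrist_force","opening")})
M=Rm(o["eef_rot"]);print("tool y deg",np.degrees(np.arctan2(M[1,1],M[0,1])))
c=imaging.camera("wrist");save(sys.argv[1],c["img"]);print(c["origin"])
spots("wrist",c,sys.argv[2:])
E
python3 look.py w1.png tin lid_mid lid_edge_a lid tray_mid
```

```text
time_s: 2.2
eef_pos: [0.3776, 0.0553, 0.2318]
eef_rot: [0.001, 0.781, 0.624, 0.001]
wrist_force: [0.6, 0.2, -0.1]
opening: -0.0
time_s: 2.82
eef_pos: [0.4573, -0.1539, 0.2312]
eef_rot: [0.0, 0.822, 0.569, -0.0]
wrist_force: [-0.2, 0.1, 0.7]
opening: 0.0
{'time_s': np.float64(2.825), 'q': array([-0.571, -0.03 ,  1.833, -0.   ,  1.339, -0.212]), 'eef_pos': array([ 0.457, -0.154,  0.231]), 'eef_rot': array([ 0.   ,  0.822,  0.569, -0.   ]), 'wrist_force': array([-0.197,  0.094,  0.687]), 'opening': np.float64(0.0)}
tool y deg -20.595237650852567
[ 0.48296395 -0.08287458  0.37309922]
wrist tip_ tin [ 0.465 -0.227  0.006] [345. 219.] 0.91
wrist tip_ tin [ 0.328 -0.214  0.002] [249. 241.] 0.75
wrist tip_ tin [ 0.374 -0.035 -0.002] [224. 106.] 0.56
wrist tip_ lid_mid [ 0.33  -0.214  0.079] [237. 270.] 0.78
wrist tip_ lid_mid [ 0.371 -0.035  0.084] [193. 106.] 0.59
wrist tip_ lid_mid [ 0.467 -0.224  0.091] [351. 245.] 0.56
wrist tip_ lid_edge_a [ 0.359 -0.009  0.088] [169.  84.] 0.96
wrist tip_ lid_edge_a [ 0.48  -0.203  0.092] [357. 224.] 0.9
wrist tip_ lid_edge_a [ 0.352 -0.192  0.086] [243. 251.] 0.88
wrist tip_ lid_edge_a [ 0.452 -0.244  0.097] [345. 267.] 0.87
wrist tip_ lid [ 0.378 -0.045  0.073] [209. 113.] 0.96
wrist tip_ lid [ 0.469 -0.215  0.078] [349. 232.] 0.92
wrist tip_ lid [ 0.336 -0.208  0.074] [240. 262.] 0.67
```

View pics/w1.png

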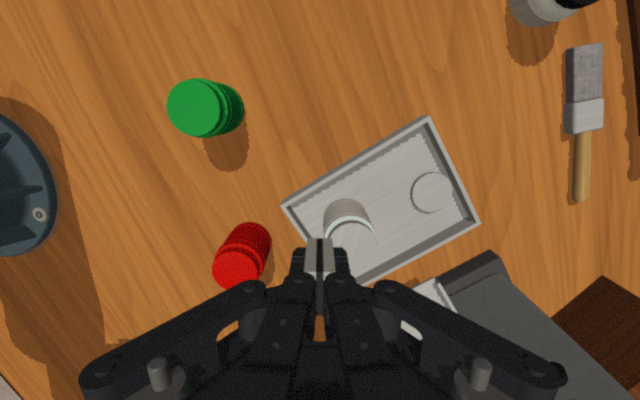

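The wrist picture shows the tin at (348,225), clear of the red tin at (240,255). The three views agree within about 4 mm: tin (0.467,-0.227), high edge near (0.453,-0.247). Now I'll go above the high edge.

```bash
python3 -m pendant '[[[0,-45,0,0,0],[-1,-44,0,0,0],[0,0,-50,0,0],[0,0,-45,0,0],[0,0,-18,0,0],[0,0,0,0,0],[0,0,0,0,0]]]'
python3 - <<'E'
from h import *
c=imaging.camera("scene");o=monitor.get_obs();print(o["eef_pos"],o["wrist_force"],proj(c,o["eef_pos"]))
a=c["img"][90:210,140:300];s=imaging.camera("side");b=s["img"][80:200,290:450]
f=lambda x:cv2.resize(x,None,fx=2.5,fy=4.0*.625,interpolation=cv2.INTER_CUBIC)
save("p1.png",np.hstack([f(a),f(b)]))
for n,k in(("scene",c),("side",s)): spots(n,k,["lid_edge_a","lid_mid"])
E
```

```text
time_s: 4.0
eef_pos: [0.4564, -0.2403, 0.1196]
eef_rot: [0.001, 0.821, 0.571, 0.0]
wrist_force: [-0.0, 0.1, 0.2]
opening: -0.0
[ 0.45659823 -0.24058445  0.11986061] [-0.62729053 -0.11977709  0.90540182] [[203.96946862 146.70692079]]
scene tip_ lid_edge_a [ 0.484 -0.209  0.094] [215. 164.] 0.9
scene tip_ lid_edge_a [ 0.453 -0.253  0.102] [201. 151.] 0.88
scene tip_ lid_edge_a [ 0.383 -0.064  0.087] [286. 145.] 0.83
scene tip_ lid_edge_a [ 0.358 -0.019  0.087] [305. 139.] 0.73
scene tip_ lid_mid [ 0.368 -0.039  0.089] [297. 141.] 0.84
scene tip_ lid_mid [ 0.474 -0.226  0.1  ] [209. 159.] 0.81
scene tip_ lid_mid [ 0.331 -0.219  0.086] [231. 124.] 0.74
scene tip_ lid_mid [0.534 0.228 0.008] [397. 228.] 0.41
side tip_ lid_edge_a [ 0.356 -0.015  0.085] [409. 199.] 0.88
side tip_ lid_edge_a [ 0.345 -0.192  0.083] [413. 158.] 0.86
side tip_ lid_edge_a [ 0.381 -0.064  0.091] [398. 182.] 0.86
side tip_ lid_edge_a [ 0.312 -0.232  0.09 ] [426. 148.] 0.75
side tip_ lid_mid [ 0.333 -0.214  0.081] [418. 154.] 0.81
side tip_ lid_mid [ 0.369 -0.036  0.088] [403. 191.] 0.57
side tip_ lid_mid [ 0.468 -0.226  0.099] [363. 141.] 0.54
```

View pics/p1.png

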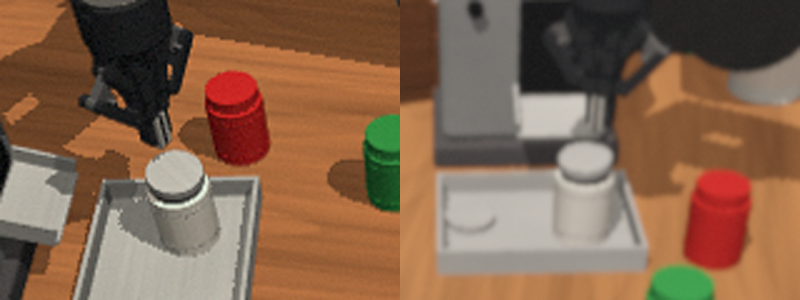

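The tips are over the back rim of the lid, at about (165,150) in the crop, and the lid is visibly tilted up towards them. Next I'll descend to contact.

```bash
python3 -m pendant '[[[0,-2,-8,0,0],[0,0,-5,0,0],[0,0,0,0,0]]]'; for i in 1; do python3 -m pendant '[[[0,0,-3,0,0],[0,0,0,0,0]]]'; done;  python3 -m pendant '[[[0,0,-1.5,0,0],[0,0,0,0,0]]]'
```

```text
time_s: 4.68
eef_pos: [0.4551, -0.2419, 0.1044]
eef_rot: [-0.001, 0.821, 0.571, -0.0]
wrist_force: [0.3, 0.4, 0.7]
opening: -0.003
time_s: 4.92
eef_pos: [0.4555, -0.2422, 0.1021]
eef_rot: [-0.0, 0.821, 0.571, -0.0]
wrist_force: [-0.8, 0.1, -0.1]
opening: -0.003
time_s: 5.18
eef_pos: [0.4556, -0.2422, 0.1007]
eef_rot: [-0.0, 0.821, 0.571, -0.0]
wrist_force: [0.7, 0.1, 0.7]
opening: -0.001
```

```bash
python3 -m pendant '[[[0,0,-1.5,0,0],[0,0,0,0,0]]]';python3 -m pendant '[[[0,0,-1,0,0],[0,0,0,0,0]]]'; python3 -m pendant '[[[0,0,-1,0,0],[0,0,0,0,0]]]'
```

```text
time_s: 5.42
eef_pos: [0.4558, -0.2423, 0.0993]
eef_rot: [0.0, 0.821, 0.571, 0.0]
wrist_force: [-0.4, -0.5, -0.1]
opening: -0.0
time_s: 5.68
eef_pos: [0.4559, -0.2425, 0.0989]
eef_rot: [0.0, 0.821, 0.571, 0.0]
wrist_force: [-2.1, 1.2, 4.8]
opening: 0.003
time_s: 5.92
eef_pos: [0.456, -0.2426, 0.0982]
eef_rot: [0.0, 0.821, 0.571, -0.0]
wrist_force: [-1.6, 0.7, 6.1]
opening: -0.0
```

```bash
for s in 1; do python3 -m pendant '[[[0,0,-1,0,0],[0,0,0,0,0]]]'; python3 -m pendant '[[[0,0,-1,0,0],[0,0,0,0,0]]]'; python3 -m pendant '[[[0,0,-1,0,0],[0,0,0,0,0]]]'; done
```

```text
time_s: 6.18
eef_pos: [0.456, -0.2426, 0.0972]
eef_rot: [0.0, 0.821, 0.571, -0.0]
wrist_force: [-1.4, 1.8, 6.6]
opening: 0.002
time_s: 6.42
eef_pos: [0.456, -0.2426, 0.0962]
eef_rot: [0.0, 0.821, 0.571, -0.0]
wrist_force: [-1.8, 1.8, 7.6]
opening: -0.001
time_s: 6.68
eef_pos: [0.456, -0.2427, 0.0952]
eef_rot: [0.001, 0.821, 0.571, -0.0]
wrist_force: [-2.0, 1.6, 5.9]
opening: 0.002
```

```bash
for s in 1; do python3 -m pendant '[[[0,0,-1,0,0],[0,0,0,0,0]]]'; python3 -m pendant '[[[0,0,-1,0,0],[0,0,0,0,0]]]'; python3 -m pendant '[[[0,0,-1,0,0],[0,0,0,0,0]]]'; done
```

```text
time_s: 6.92
eef_pos: [0.456, -0.2427, 0.0944]
eef_rot: [0.001, 0.821, 0.571, -0.0]
wrist_force: [-2.2, 1.3, 7.4]
opening: 0.001
time_s: 7.18
eef_pos: [0.4559, -0.243, 0.0936]
eef_rot: [0.001, 0.821, 0.571, -0.0]
wrist_force: [-4.3, 1.6, 10.0]
opening: -0.002
time_s: 7.42
eef_pos: [0.4558, -0.2433, 0.0927]
eef_rot: [0.001, 0.821, 0.571, -0.001]
wrist_force: [-4.3, -0.9, 10.9]
opening: -0.001
```

Force has risen to the levelling range, so I'll continue carefully.

```bash
for s in 1; do python3 -m pendant '[[[0,0,-1,0,0],[0,0,0,0,0]]]'; python3 -m pendant '[[[0,0,-1,0,0],[0,0,0,0,0]]]';  done
```

```text
time_s: 7.68
eef_pos: [0.4556, -0.2435, 0.0917]
eef_rot: [0.001, 0.821, 0.571, -0.001]
wrist_force: [-5.0, -1.2, 10.8]
opening: 0.003
time_s: 7.92
eef_pos: [0.4556, -0.2438, 0.0908]
eef_rot: [0.001, 0.821, 0.571, -0.001]
wrist_force: [-6.1, -1.9, 10.7]
opening: -0.0
```

```bash
python3 -m pendant '[[[0,0,-0.7,0,0],[0,0,0,0,0]]]'
```

```text
time_s: 8.18
eef_pos: [0.4555, -0.2439, 0.0903]
eef_rot: [0.001, 0.821, 0.571, -0.001]
wrist_force: [-6.5, -2.3, 11.8]
opening: -0.002
```

```bash
python3 -m pendant '[[[0,0,-0.7,0,0],[0,0,0,0,0]]]'; python3 -m pendant '[[[0,0,-0.5,0,0],[0,0,0,0,0]]]'
```

```text
time_s: 8.43
eef_pos: [0.4556, -0.2441, 0.0899]
eef_rot: [0.001, 0.821, 0.571, -0.001]
wrist_force: [-8.1, -1.8, 15.5]
opening: 0.0
time_s: 8.68
eef_pos: [0.4557, -0.2442, 0.0898]
eef_rot: [0.001, 0.821, 0.571, -0.001]
wrist_force: [-8.4, -1.4, 19.0]
opening: -0.001
```

It reached a hard stop at z≈0.090, the home height (0.005 + 0.085). I'll lift off, move over the lid's middle and check.

```bash
python3 -m pendant '[[[0,0,-0,0,0],[0,0,12,0,0],[0,0,30,0,0],[11,16,0,0,0],[0,0,0,0,0]]]'
python3 - <<'E'
from h import *
c=imaging.camera("scene");s=imaging.camera("side")
f=lambda x:cv2.resize(x,None,fx=4,fy=4,interpolation=cv2.INTER_CUBIC)
save("p2.png",np.hstack([f(c["img"][130:210,165:260]),f(s["img"][110:190,320:415])]))
for n,k in(("scene",c),("side",s)): spots(n,k,["lid_edge_a","lid_mid","tin"])
E
```

```text
time_s: 9.3
eef_pos: [0.4671, -0.2255, 0.1297]
eef_rot: [0.0, 0.821, 0.571, 0.0]
wrist_force: [-0.2, -0.2, -0.3]
opening: 0.001
scene tip_ lid_edge_a [ 0.315 -0.238  0.085] [226. 120.] 0.85
scene tip_ lid_edge_a [ 0.349 -0.2    0.087] [236. 129.] 0.84
scene tip_ lid_edge_a [ 0.456 -0.255  0.09 ] [201. 155.] 0.79
scene tip_ lid_edge_a [ 0.385 -0.064  0.087] [285. 145.] 0.64
scene tip_ lid_mid [ 0.333 -0.217  0.085] [232. 125.] 0.74
scene tip_ lid_mid [ 0.37  -0.036  0.09 ] [298. 141.] 0.69
scene tip_ lid_mid [ 0.473 -0.229  0.095] [209. 160.] 0.67
scene tip_ tin [ 0.372 -0.041  0.001] [297. 167.] 0.91
scene tip_ tin [ 0.465 -0.23   0.006] [216. 183.] 0.79
scene tip_ tin [ 0.332 -0.215  0.002] [237. 149.] 0.65
side tip_ lid_edge_a [ 0.481 -0.205  0.094] [357. 146.] 0.82
side tip_ lid_edge_a [ 0.309 -0.23   0.092] [428. 148.] 0.8
side tip_ lid_edge_a [ 0.347 -0.193  0.084] [412. 157.] 0.72
side tip_ lid_edge_a [ 0.355 -0.012  0.085] [410. 200.] 0.63
side tip_ lid_mid [ 0.466 -0.228  0.093] [364. 143.] 0.81
side tip_ lid_mid [ 0.368 -0.036  0.089] [404. 191.] 0.72
side tip_ lid_mid [ 0.333 -0.21   0.084] [418. 154.] 0.54
side tip_ tin [ 0.47  -0.226  0.006] [360. 173.] 0.88
side tip_ tin [ 0.368 -0.036  0.004] [399. 222.] 0.81
side tip_ tin [ 0.333 -0.213 -0.   ] [413. 182.] 0.75
side tip_ tin [0.568 0.327 0.005] [268. 354.] 0.72
```

View pics/p2.png

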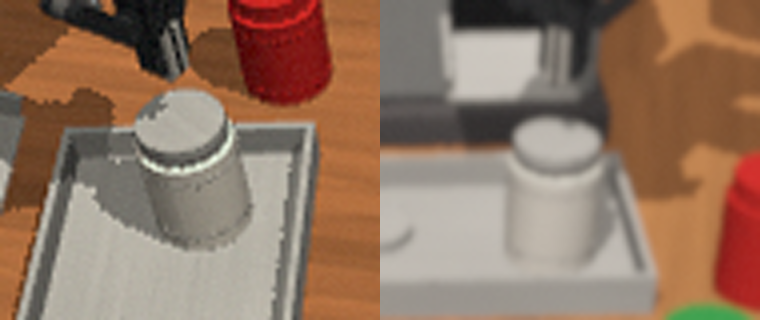

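The lid now looks level with an even gap all round, in both crops (about (185,125) and (557,145)). Next is the final push at its middle.

```bash
python3 -m pendant '[[[0,0,-25,0,0],[0,0,-8,0,0],[0,0,-2.5,0,0],[0,0,0,0,0],[0,0,0,0,0]]]'; python3 -m pendant '[[[0,0,-1.5,0,0],[0,0,0,0,0]]]'; python3 -m pendant '[[[0,0,-1,0,0],[0,0,0,0,0]]]'
```

```text
time_s: 10.32
eef_pos: [0.4671, -0.2266, 0.0945]
eef_rot: [0.001, 0.821, 0.571, 0.0]
wrist_force: [0.4, -0.3, -0.3]
opening: 0.0
time_s: 10.58
eef_pos: [0.4667, -0.2263, 0.0925]
eef_rot: [0.0, 0.821, 0.571, 0.0]
wrist_force: [0.6, 0.7, -0.1]
opening: -0.003
time_s: 10.82
eef_pos: [0.4666, -0.2262, 0.0913]
eef_rot: [-0.0, 0.821, 0.571, -0.0]
wrist_force: [0.1, -0.1, -0.5]
opening: 0.002
```

```bash
python3 -m pendant '[[[0,0,-1,0,0],[0,0,0,0,0]]]'; python3 -m pendant '[[[0,0,-1,0,0],[0,0,0,0,0]]]'
```

```text
time_s: 11.08
eef_pos: [0.4666, -0.2262, 0.0903]
eef_rot: [-0.0, 0.821, 0.571, -0.0]
wrist_force: [-0.1, -0.1, -0.4]
opening: 0.001
time_s: 11.32
eef_pos: [0.4668, -0.2263, 0.09]
eef_rot: [0.0, 0.821, 0.571, -0.0]
wrist_force: [-1.3, 2.3, 5.2]
opening: -0.001
```

Contact at the middle is also at z≈0.090, so the lid is level and home. I'll press to about 15 N and hold.

```bash
python3 -m pendant '[[[0,0,-1,0,0],[0,0,0,0,0]]]'; python3 -m pendant '[[[0,0,-0.5,0,0],[0,0,0,0,0]]]'
```

```text
time_s: 11.58
eef_pos: [0.467, -0.2265, 0.0899]
eef_rot: [0.0, 0.821, 0.571, 0.0]
wrist_force: [-4.4, 3.1, 12.2]
opening: 0.0
time_s: 11.82
eef_pos: [0.4672, -0.2266, 0.0899]
eef_rot: [0.001, 0.821, 0.571, 0.0]
wrist_force: [-3.8, 3.6, 16.7]
opening: -0.002
```

```bash
python3 -m pendant '[[[0,0,0,0,0],[0,0,0,0,0]]]'; python3 -m pendant '[[[0,0,0,0,0],[0,0,0,0,0],[0,0,0,0,0],[0,0,0,0,0]]]'; python3 -m pendant '[[[0,0,3,0,0],[0,0,12,0,0],[0,0,50,0,20],[0,0,0,0,85],[0,0,0,0,85],[0,0,0,0,85],[0,0,0,0,85],[0,0,0,0,85]]]'
python3 look.py w2.png tin lid_mid tray_mid
```

```text
time_s: 12.08
eef_pos: [0.4672, -0.2266, 0.0899]
eef_rot: [0.001, 0.821, 0.571, 0.0]
wrist_force: [-5.0, 4.3, 16.1]
opening: -0.002
time_s: 12.58
eef_pos: [0.4672, -0.2266, 0.0899]
eef_rot: [0.001, 0.821, 0.571, 0.0]
wrist_force: [-5.5, 3.0, 15.9]
opening: 0.001
time_s: 13.58
eef_pos: [0.4664, -0.226, 0.1522]
eef_rot: [-0.001, 0.821, 0.571, -0.0]
wrist_force: [0.4, -0.2, 0.5]
opening: 0.996
{'time_s': np.float64(13.575), 'q': array([-0.681,  0.143,  1.821, -0.   ,  1.179, -0.325]), 'eef_pos': array([ 0.466, -0.226,  0.152]), 'eef_rot': array([-0.001,  0.821,  0.571, -0.   ]), 'wrist_force': array([ 0.447, -0.243,  0.473]), 'opening': np.float64(0.996)}
tool y deg -20.39381077848137
[ 0.49190262 -0.15504847  0.29423324]
wrist tip_ tin [ 0.467 -0.229  0.004] [322. 189.] 0.96
wrist tip_ tin [ 0.326 -0.212  0.002] [196. 219.] 0.57
wrist tip_ tin [ 0.376 -0.037 -0.002] [161.  36.] 0.56
wrist tip_ lid_mid [ 0.331 -0.213  0.081] [163. 250.] 0.9
wrist tip_ lid_mid [ 0.371 -0.033  0.086] [86.  3.] 0.76
wrist tip_ lid_mid [ 0.47  -0.226  0.085] [325. 212.] 0.72
wrist tip_ tray_mid [ 0.511 -0.232  0.007] [363. 178.] 0.91
```

View pics/w2.png

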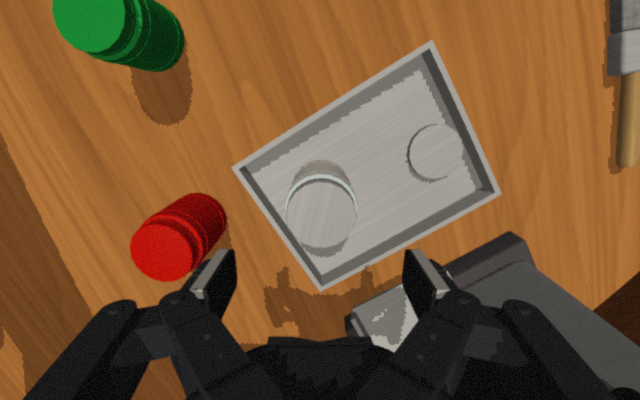

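The wrist view shows the lid at (321,213), midway between the open fingers (215 and 427), with the tray walls and red tin clear. I'll descend and grip.

```bash
python3 -m pendant '[[[1,-1,-40,0,85],[0,0,-40,0,85],[0,0,-25,0,85],[0,0,-12,0,85],[0,0,0,0,85],[0,0,0,0,85]]]'; python3 -m pendant '[[[0,0,0,0,55],[0,0,0,0,55],[0,0,0,0,55],[0,0,0,0,50],[0,0,0,0,50],[0,0,0,0,50]]]'
```

```text
time_s: 14.52
eef_pos: [0.4685, -0.2279, 0.037]
eef_rot: [0.001, 0.821, 0.571, 0.0]
wrist_force: [-0.0, -0.5, 0.7]
opening: 0.993
time_s: 15.28
eef_pos: [0.4683, -0.2278, 0.0372]
eef_rot: [0.001, 0.821, 0.571, 0.0]
wrist_force: [-1.3, 0.7, 5.9]
opening: 0.688
```

```bash
python3 -m pendant '[[[0,0,5,0,50],[0,0,25,0,50],[0,0,50,0,50],[0,0,45,0,50],[0,0,0,0,50],[0,0,0,0,50]]]'; python3 -m pendant '[[[6,35,0,0,50],[9,55,0,0,50],[9,55,0,0,50],[9,55,0,0,50],[9,50,0,0,50],[6,40,0,0,50],[0,0,0,0,50],[0,0,0,0,50]]]'; python3 look.py w3.png bay_disc tote_in sealed_1 lid_mid
```

```text
time_s: 16.02
eef_pos: [0.4668, -0.2266, 0.1598]
eef_rot: [-0.001, 0.821, 0.571, -0.0]
wrist_force: [-0.5, -0.1, -4.2]
opening: 0.687
time_s: 17.02
eef_pos: [0.5143, 0.0627, 0.159]
eef_rot: [-0.001, 0.821, 0.571, -0.002]
wrist_force: [-0.3, -0.3, -4.6]
opening: 0.689
{'time_s': np.float64(17.025), 'q': array([-0.108,  0.136,  1.814, -0.   ,  1.196,  0.248]), 'eef_pos': array([0.514, 0.063, 0.159]), 'eef_rot': array([-0.001,  0.821,  0.571, -0.002]), 'wrist_force': array([-0.313, -0.319, -4.608]), 'opening': np.float64(0.689)}
tool y deg -20.3540770424436
[0.54020002 0.13381664 0.3008413 ]
wrist tip_ bay_disc [0.533 0.232 0.004] [276.  10.] 0.71
wrist tip_ sealed_1 [0.506 0.143 0.006] [285. 114.] 0.58
wrist tip_ lid_mid [0.516 0.061 0.204] [327. 311.] 0.91
wrist tip_ lid_mid [ 0.375 -0.035  0.086] [219. 349.] 0.79
```

View pics/w3.png

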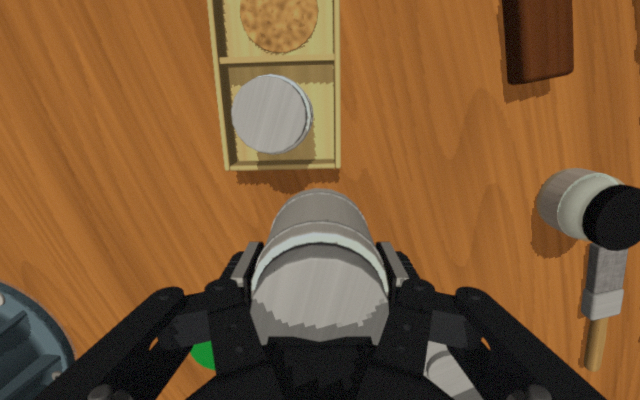

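The tin hangs level in the grip with its lid home, and the cork disc shows at the top (about (278,15)). I'll fit the disc's colour in the fixed cameras to get its centre.

```bash
python3 - <<'E'
from h import *
for n in("scene","side","wrist"):
    c=imaging.camera(n);h=cv2.cvtColor(c["img"],cv2.COLOR_RGB2HSV).astype(int)
    u,v=proj(c,[[.535,.229,.008]])[0]
    # reprojected top-down patch of the z=0.008 plane, 1 mm/px
    g=np.array([[.535+(i-60)/1000,.229+(j-60)/1000,.008] for j in range(121) for i in range(121)])
    p=proj(c,g).astype(np.float32).reshape(121,121,2)
    im=cv2.remap(c["img"],p[...,0],p[...,1],cv2.INTER_LINEAR)
    big=cv2.resize(im,None,fx=2,fy=2); 
    try: out=np.hstack([out,big])
    except NameError: out=big
    spots(n,c,["bay_disc","tote_in"])
save("disc.png",out)
E
```

```text
scene tip_ bay_disc [0.538 0.228 0.008] [397. 230.] 0.68
scene tip_ tote_in [0.502 0.034 0.215] [316. 142.] 0.27
side tip_ bay_disc [0.537 0.229 0.006] [300. 306.] 0.58
side tip_ tote_in [0.534 0.232 0.004] [302. 309.] 0.98
side tip_ tote_in [ 0.517 -0.233  0.002] [343. 171.] 0.57
wrist tip_ bay_disc [0.533 0.231 0.003] [274.  13.] 0.62
wrist tip_ tote_in [0.517 0.071 0.2  ] [318. 281.] 0.66
```

View pics/disc.png

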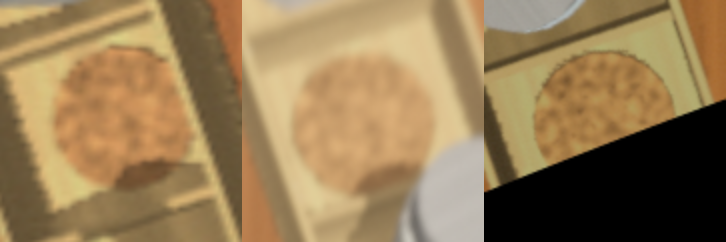

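The rectified patches put the disc's centre at (0.535,0.229) in all three views, within about 1.5 mm. Now to carry the tin over and descend.

```bash
python3 -m pendant '[[[4,30,0,0,50],[6,50,0,0,50],[6,50,0,0,50],[4.5,36,0,0,50],[0,0,0,0,50],[0,0,-45,0,50],[0,0,-40,0,50],[0,0,-18,0,50]]]'; python3 -m pendant '[[[0,0,0,0,50],[0,0,0,0,50]]]'
```

```text
time_s: 18.73
eef_pos: [0.5344, 0.2276, 0.0554]
eef_rot: [-0.001, 0.821, 0.571, -0.002]
wrist_force: [-1.5, -0.7, -3.3]
opening: 0.686
time_s: 18.98
eef_pos: [0.5377, 0.2288, 0.0597]
eef_rot: [0.001, 0.821, 0.571, 0.001]
wrist_force: [0.4, -0.3, -4.2]
opening: 0.69
```

```bash
python3 -m pendant '[[[-1.5,0,-5,0,50],[0,0,-6,0,50],[0,0,-2,0,50],[0,0,0,0,50],[0,0,0,0,50]]]'; python3 - <<'E'
from h import *
s=imaging.camera("side");k=imaging.camera("scene")
f=lambda x:cv2.resize(x,(400,400),interpolation=cv2.INTER_CUBIC)
save("d1.png",np.hstack([f(k["img"][150:270,335:455]),f(s["img"][220:370,230:380])]))
E
```

```text
time_s: 19.6
eef_pos: [0.5347, 0.2288, 0.045]
eef_rot: [0.0, 0.821, 0.571, 0.0]
wrist_force: [0.3, -0.0, -3.4]
opening: 0.687
```

View pics/d1.png

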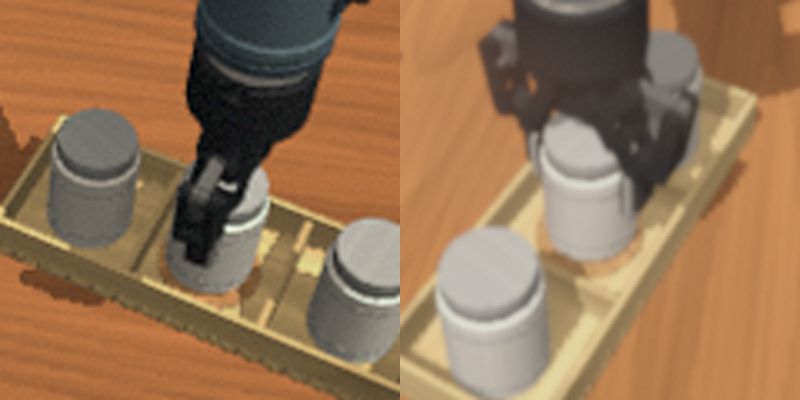

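The tin is centred just above the disc (at (215,285) and (590,250) in the crops), fingers clear of the walls. I'll creep down until the weight comes off.

```bash
python3 -m pendant '[[[0,0,-2,0,50],[0,0,0,0,50]]]'; python3 -m pendant '[[[0,0,-1,0,50],[0,0,0,0,50]]]';python3 -m pendant '[[[0,0,-1,0,50],[0,0,0,0,50]]]'
```

```text
time_s: 19.95
eef_pos: [0.5345, 0.2287, 0.0427]
eef_rot: [-0.0, 0.821, 0.571, -0.0]
wrist_force: [0.1, -0.2, -3.8]
opening: 0.688
time_s: 20.2
eef_pos: [0.5346, 0.2287, 0.0418]
eef_rot: [-0.0, 0.821, 0.571, -0.0]
wrist_force: [0.4, 0.3, -4.3]
opening: 0.687
time_s: 20.45
eef_pos: [0.5346, 0.2287, 0.0408]
eef_rot: [-0.0, 0.821, 0.571, -0.0]
wrist_force: [-0.5, 0.3, -3.7]
opening: 0.687
```

```bash
python3 -m pendant '[[[0,0,-0.7,0,50],[0,0,0,0,50]]]'; python3 -m pendant '[[[0,0,-0.6,0,50],[0,0,0,0,50]]]'
```

```text
time_s: 20.7
eef_pos: [0.5347, 0.2288, 0.0403]
eef_rot: [0.0, 0.821, 0.571, 0.0]
wrist_force: [-0.2, 0.6, -3.3]
opening: 0.688
time_s: 20.95
eef_pos: [0.5348, 0.2288, 0.0402]
eef_rot: [0.0, 0.821, 0.571, 0.0]
wrist_force: [-3.3, -0.5, 5.1]
opening: 0.689
```

The tin touched down at exactly the expected height (0.0402). Now I'll release and retreat upward.

```bash
python3 -m pendant '[[[0,0,0,0,62],[0,0,0,0,66],[0,0,0,0,75],[0,0,0,0,80],[0,0,0,0,80],[0,0,0,0,80]]]'; python3 -m pendant '[[[0,0,10,0,80],[0,0,40,0,80],[0,0,50,0,80],[0,0,50,0,80],[-50,-30,0,0,80],[-60,-30,0,0,80],[0,0,0,0,80],[0,0,0,0,80]]]'
python3 - <<'E'
from h import *
o=monitor.get_obs();print(o["eef_pos"],o["wrist_force"])
s=imaging.camera("side");k=imaging.camera("scene")
f=lambda x:cv2.resize(x,(400,400),interpolation=cv2.INTER_CUBIC)
save("e1.png",np.hstack([f(k["img"][150:280,335:465]),f(s["img"][220:370,230:380])]))
for n,c in(("scene",k),("side",s)): spots(n,c,["tin","lid_mid","spare_lid"])
E
```

```text
time_s: 21.7
eef_pos: [0.5347, 0.2287, 0.0396]
eef_rot: [-0.0, 0.821, 0.571, 0.0]
wrist_force: [-0.3, -0.0, -0.0]
opening: 0.933
time_s: 22.7
eef_pos: [0.4296, 0.1709, 0.1909]
eef_rot: [0.001, 0.821, 0.571, 0.001]
wrist_force: [0.4, 0.6, 0.3]
opening: 0.937
[0.429633   0.17085236 0.19092013] [0.37495969 0.59920069 0.32878002]
scene tip_ tin [ 0.329 -0.219  0.002] [236. 148.] 0.94
scene tip_ tin [ 0.371 -0.04   0.003] [298. 166.] 0.79
scene tip_ tin [0.531 0.227 0.011] [397. 227.] 0.74
scene tip_ tin [0.51  0.14  0.007] [360. 216.] 0.59
scene tip_ lid_mid [0.536 0.227 0.094] [403. 205.] 0.92
scene tip_ lid_mid [ 0.368 -0.037  0.088] [297. 141.] 0.79
scene tip_ lid_mid [ 0.333 -0.216  0.086] [232. 125.] 0.52
scene tip_ lid_mid [0.534 0.231 0.004] [399. 229.] 0.26
scene tip_ spare_lid [ 0.583 -0.235  0.007] [198. 219.] 0.52
side tip_ tin [ 0.367 -0.03   0.002] [399. 225.] 0.78
side tip_ tin [0.754 0.131 0.002] [206. 254.] 0.67
side tip_ tin [0.535 0.23  0.01 ] [301. 306.] 0.58
side tip_ tin [ 0.33  -0.214  0.001] [414. 181.] 0.54
side tip_ lid_mid [0.536 0.23  0.097] [299. 271.] 0.64
side tip_ lid_mid [ 0.37  -0.039  0.084] [402. 192.] 0.46
side tip_ lid_mid [ 0.333 -0.213  0.083] [418. 154.] 0.39
side tip_ spare_lid [ 0.584 -0.23   0.01 ] [318. 167.] 0.68
```

View pics/e1.png

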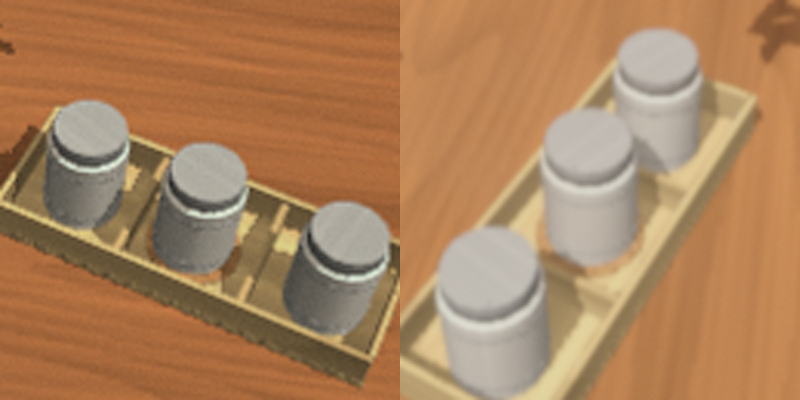

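The tin stands upright in the middle of the bay, at (205,210) and (590,190) in the crops. Its lid is level and matches its sealed neighbours. I'll hand in.

```bash
python3 -c "
from bench import order;print(order.hand_in())"
```

```text
the job is handed in; nothing more can be done
None
```

The lid is pressed home and the tin now stands upright on the cork disc in the tote's middle bay. I handed the job in at about 23 s of the 45 s allowed.

- **Pressing:** In the tray I pressed the lid's high edge. It slid at about 7 N, levelled at about 11 N and reached a hard stop at z = 0.090, its home height, where the force peaked at 19 N. The final push at the middle met the lid at the same height and was held at about 16 N for about 0.75 s.
- **Placing:** I gripped the tin and lowered it to contact (about 5 N more than its weight at touchdown) at the expected height, then released it and backed off.
- **Last checks:** Both fixed cameras put the tin at about (0.533, 0.229), on the disc and centred within about 2 mm, with its lid level like the sealed tins'. Their lid-top heights read 1 to 4 mm above the expected 93 mm, within their accuracy. The wrist force was near zero. The spare lid and the red and green tins were still in their starting places. I did not measure the low rim of the lid on its own, or recheck the cream jar and wax block, which the arm did not go near.

Sideways force on the tool reached 8 N during the edge press, but the tin did not measurably shift.

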